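Load the sample carrier and lock its hold-down bar

TASK

Stand every sample that is out on the bench (the jars, square bottles and slide box) upright on the floor of the aluminium carrier tray, in a single row. Then swing the hold-down bar fully down over them, and last flip the cam lever over its high point so that it snaps flat on top of the bar. Leave the Petri dish, the flask and the wash bottle alone.

Things in the scene. Friction and masses are not known exactly. Their poses are not given: they have to be found in the camera images.
- carrier: open aluminium tray fixed to the bench; origin on the bench under its centre; its y axis runs along the tray, x across it, away from the robot, z up. Inside 266 mm (y) by 52 mm (x), walls 5 mm thick, rim 45 mm above the bench. Hinge of the hold-down bar on the far (+x) side; cam lever on a post beyond the -y end
- tray_floor (a point): centre of the tray's inner floor, 5 mm above the bench, axes as the carrier's. All six samples in one row are 246 mm long (jar 46, bottle 40, slide box 28 mm each, its 46 mm side across the tray), so six fit only close together and square to the tray
- hold_bar (a joint): angle of the steel hold-down bar about its hinge along the carrier's y: 0 = closed, level over the samples (underside 90 mm above the bench, 5 mm clear of their tops; upper face 95 mm); open at the start, 1.5 to 1.9 rad, standing on edge behind the tray. It stays where it is left (stiff hinge: 3 to 5 N at its edge moves it)
- bar_hinge (a point): on the bar's hinge line at mid-length: carrier x = +36 mm, 45 mm above the bench
- bar_edge (a point): on the bar's outer face (upper face when closed), at mid-length of its free edge; closed, it lies 52 mm from the hinge in carrier -x and 50 mm above it. The bar is a plate 40 mm wide, 294 mm long, 5 mm thick, with an arm at each end down to the hinge; closed it spans carrier x -16 to +24 mm
- cam_lever (a joint): angle of the cam lever about the carrier's x: 0 = open, leaning out to -y, 50 degrees above the level; it turns up and over towards +y; 0.70 = upright; a spring pushes it back to 0 until the high point at 1.13, then snaps it shut to 2.27: level, pointing to +y on top of the bar, which it blocks. It takes up to 0.3 N m, 5 to 8 N at the knob or rod
- lever_pivot (a point): pivot of the cam lever: carrier y = -163 mm, 108 mm above the bench, on a grey post 28 x 24 mm, 84 mm high, topped by two steel cheeks to 118 mm
- lever_knob (a point): centre of the lever's black ball knob, 18 mm diameter, 72 mm from the pivot; the lever's rod is 12 mm thick
- jar_a: round white sample jar, 46 mm diameter, 80 mm tall, with a grey round cap 40 mm across from 62 mm up to the top; about 0.12 kg, bottom-heavy; origin at the centre of its underside, z up the jar. May be absent
- jar_b: round white sample jar, 46 mm diameter, 80 mm tall, with a grey round cap 40 mm across from 62 mm up to the top; about 0.12 kg, bottom-heavy; origin at the centre of its underside, z up the jar. May be absent
- jar_c: round white sample jar, 46 mm diameter, 80 mm tall, with a grey round cap 40 mm across from 62 mm up to the top; about 0.12 kg, bottom-heavy; origin at the centre of its underside, z up the jar. May be absent
- bottle_a: square amber sample bottle: body 40 x 40 mm and 56 mm tall, square black cap 30 x 30 mm in line with the body from 60 mm up to the top at 80 mm; about 0.14 kg, bottom-heavy; origin at the centre of its underside, z up. May be absent
- bottle_b: square amber sample bottle: body 40 x 40 mm and 56 mm tall, square black cap 30 x 30 mm in line with the body from 60 mm up to the top at 80 mm; about 0.14 kg, bottom-heavy; origin at the centre of its underside, z up. May be absent
- slide_box: grey plastic slide box, 46 mm (its x) by 28 mm (its y), 80 mm tall, about 0.10 kg, bottom-heavy; origin at the centre of its underside, z up. May be absent
- petri_dish: clear Petri dish, 90 mm across, 15 mm high, origin under its centre; a bystander
- flask: conical glass flask, 80 mm across, 118 mm tall, origin under its centre; a bystander
- wash_bottle: white wash bottle, 60 mm across, 130 mm tall, origin under its centre; a bystander

How it is judged:
On the way, in this order (a step that is already met when the one before it is completed fails the run):
1. all samples stand on the tray floor, the bar still open (x of jar_a in the frame of carrier between -0.015 and 0.015 m and y of jar_a in the frame of carrier between -0.13 and 0.13 m and z of jar_a in the frame of tray_floor between -0.004 and 0.005 m and angle between each of jar_a, jar_b, jar_c, bottle_a, bottle_b, slide_box's own z axis and vertical below 0.15 rad and x of jar_b in the frame of carrier between -0.015 and 0.015 m and y of jar_b in the frame of carrier between -0.13 and 0.13 m and z of jar_b in the frame of tray_floor between -0.004 and 0.005 m and x of jar_c in the frame of carrier between -0.015 and 0.015 m and y of jar_c in the frame of carrier between -0.13 and 0.13 m and z of jar_c in the frame of tray_floor between -0.004 and 0.005 m and x of bottle_a in the frame of carrier between -0.015 and 0.015 m and y of bottle_a in the frame of carrier between -0.13 and 0.13 m and z of bottle_a in the frame of tray_floor between -0.004 and 0.005 m and x of bottle_b in the frame of carrier between -0.015 and 0.015 m and y of bottle_b in the frame of carrier between -0.13 and 0.13 m and z of bottle_b in the frame of tray_floor between -0.004 and 0.005 m and x of slide_box in the frame of carrier between -0.015 and 0.015 m and y of slide_box in the frame of carrier between -0.13 and 0.13 m and z of slide_box in the frame of tray_floor between -0.004 and 0.005 m and value of joint hold_bar above 0.5 rad), for 0.2 s.
2. the bar is fully down, the lever still open (value of joint hold_bar below 0.05 rad and value of joint cam_lever below 1 rad), for 0.1 s.
3. the cam lever has snapped shut (value of joint hold_bar below 0.05 rad and value of joint cam_lever above 2.15 rad), for 0.2 s.
At the end, for the whole second after the job is handed in: Every sample present stands upright (within 0.15 rad) on the tray floor (underside within 5 mm of it), within 15 mm of the tray's centre line and between its ends, at rest; the hold-down bar is down (below 0.05 rad) and the cam lever closed (above 2.15 rad of 2.27) (all of step 3 and x of jar_a in the frame of carrier between -0.015 and 0.015 m and y of jar_a in the frame of carrier between -0.13 and 0.13 m and z of jar_a in the frame of tray_floor between -0.004 and 0.005 m and angle between each of jar_a, jar_b, jar_c, bottle_a, bottle_b, slide_box's own z axis and vertical below 0.15 rad and x of jar_b in the frame of carrier between -0.015 and 0.015 m and y of jar_b in the frame of carrier between -0.13 and 0.13 m and z of jar_b in the frame of tray_floor between -0.004 and 0.005 m and x of jar_c in the frame of carrier between -0.015 and 0.015 m and y of jar_c in the frame of carrier between -0.13 and 0.13 m and z of jar_c in the frame of tray_floor between -0.004 and 0.005 m and x of bottle_a in the frame of carrier between -0.015 and 0.015 m and y of bottle_a in the frame of carrier between -0.13 and 0.13 m and z of bottle_a in the frame of tray_floor between -0.004 and 0.005 m and x of bottle_b in the frame of carrier between -0.015 and 0.015 m and y of bottle_b in the frame of carrier between -0.13 and 0.13 m and z of bottle_b in the frame of tray_floor between -0.004 and 0.005 m and x of slide_box in the frame of carrier between -0.015 and 0.015 m and y of slide_box in the frame of carrier between -0.13 and 0.13 m and z of slide_box in the frame of tray_floor between -0.004 and 0.005 m and linear speed of each of jar_a, jar_b, jar_c, bottle_a, bottle_b, slide_box below 0.02 m/s); the robot touches nothing.
It fails at once if a bystander (Petri dish, flask or wash bottle) is shifted by more than 30 mm or tipped (distance of any of petri_dish, flask, wash_bottle from where it was at the start of the episode above 0.03 m or angle between any of petri_dish, flask, wash_bottle's own z axis and vertical above 0.5 rad).
Of jar_a, jar_b, jar_c, bottle_a, bottle_b, slide_box only 4 to 6 are there at a start; the rules pass over those that are not, and their reading is None.
At some moment in a run one of jar_a, jar_b, jar_c, bottle_a, bottle_b may be knocked a few centimetres aside while the robot is not near it.
It also fails if it takes over 210 s, if anything falls off the work surface, if the arm or the gripper's body presses on something with over 40 N, if the wrist force passes 120 N, or if a joint passes its speed limit or range.

ROBOT

A 6-joint arm with a two-finger parallel gripper is mounted at the origin on the work surface. World frame = base frame: x ahead of the robot, y to its left, z up, the work surface at z = 0. Lengths are in m, angles in rad, forces in N, time in s.
With the tool pointing down it reaches from about 0.275 to 0.875 m from the base axis. Payload 12.5 kg.
Tool frame: the origin (TCP) lies on the centre line of the jaws, within the pads' length; the fingertips stand r.finger_overhang ahead of it and the grasp point (between the pads) lies 3 mm ahead of it (r.finger_overhang is the distance from the TCP to the fingertips, in m); z points along the fingers, y is the direction in which the jaws open and shut (so a half turn about z gives the same grasp; the last joint's range is limited). The gripper opens to 85 mm and grips with 20 to 120 N. Pads are 22 mm wide; open, the fingers measure 114 mm over their backs; the gripper's body (76 mm by 85 mm) begins 54 mm behind the grasp point. The pads swing forward as they close: fully open they stand 13 mm farther back than shut.
Start: joints at [1.218, 0.351, 1.652, -0, 1.139, -0.085], TCP at [0.146, 0.53, 0.253] pointing down, gripper open.
Joint ranges: [-2.75, 2.75], [-0.79, 2.1], [0.01, 2.65], [-1.57, 4.71], [0.07, 3.14], [-2.87, 2.87]. Speed limits (rad/s): [2.22, 2.22, 2.79, 3.14, 3.14, 3.14].

INTERFACE

Orientations are given as a unit quaternion [x, y, z, w].
In Python, from cell import r, optics gives the robot as it stands. The module is installed in compiled form; this text tells all that it offers. Calls block until the motion is done:
- r.move_to(position, orientation): joint-space move of the TCP to a pose.
- r.move_linear(position, rot=None, vel=0.15): straight line of the TCP; rot=None keeps the orientation; vel is the mean speed in m/s.
- r.set_joints(angles): joint-space move.
- r.set_gripper(opening, squeeze=None): opening from 0.0 (shut) to 1.0 (fully open); squeeze is the grip in N (None keeps the last); returns when the fingers have stopped.
- r.sleep(seconds).
- r.inverse_kinematics(position, orientation): joint angles nearest the present ones, or None.
- optics.get_image(name): name is "scene" or "side" or "wrist"; returns a dict with "pixels" (384x512x3 uint8, red, green, blue), "depth" (384x512 float32, m along the optical axis (not along the pixel's ray), 0 where there is no reading), "fx", "fy", "cx", "cy" (pixels), "camera_from_world" (4x4, takes a point from world to camera coordinates); the wrist camera has in their place "mount" (4x4, takes a point from camera to tool coordinates, whose origin is the TCP and whose axes are the flange's). Camera axes: x right, y down, z forward; pixel columns grow to the right and rows downward; lengths in m; the calibration is good to about 2 mm. A picture is of the moment at which its call begins: read the wrist's pose just before it.
A pose or a line that the arm cannot do raises r.PlanningError and nothing moves.
- r.hand_in(): hands the job in, once; it reports no verdict.
Readings, each from a call of its own:
- r.current_t(): time.
- r.current_q(): joint angles.
- r.current_qvel(): joint speeds.
- r.current_effort(): joint torques, N m.
- r.current_tool_pos(): TCP position.
- r.current_ee_rot(): TCP orientation.
- r.current_contact_force(): force on the tool from outside, world axes, zero at the start.
- r.current_torque(): the same for the moment, N m.
- r.current_opening(): opening from 0.0 (shut) to 1.0 (fully open).
Only numpy, scipy, OpenCV 4.12 (cv2) and the standard library are available. Lean on these libraries where they do the work, as an engineer would, in place of code of your own. Each camera call takes 0.05 s, during which the arm holds its last target.

## Working session

There is one attempt and no reset: what is moved stays moved. The work goes in short steps, each a Python script; the robot and the scene stay as the last script left them, time stands still between calls to the robot, and variables do not carry over. Pictures are saved under pics/ and viewed, and the job is handed in when it is done.

```bash
mkdir -p pics; python3 - <<'E'
from cell import r, optics
import cv2,numpy as np
for n in ("scene","side","wrist"):
    im=optics.get_image(n)
    cv2.imwrite(f"pics/{n}0.png",cv2.resize(im["pixels"][:,:,::-1],(800,600)))
    np.savez(f"{n}0.npz",**im)
    print(n,im["fx"],im["fy"],im["cx"],im["cy"]);print(im.get("camera_from_world",im.get("mount")))
print(r.current_t(),r.finger_overhang,r.current_ee_rot(),r.current_tool_pos(),r.current_opening())
E
```

```text
scene 382.8886971818937 382.8886971818937 260.63560915900723 194.08845470619215
[[ 0.01079967  0.99993695  0.00307716  0.01926598]
 [ 0.83603609 -0.00734117 -0.54862534 -0.34984161]
 [-0.54856816  0.00849759 -0.83606266  1.35126208]
 [ 0.          0.          0.          1.        ]]
side 400.51572743460974 400.51572743460974 262.03301510973466 192.54468786443638
[[ 0.96904254 -0.24687361 -0.00315773 -0.50085306]
 [-0.17322559 -0.67073046 -0.72118898  0.16153836]
 [ 0.17592455  0.6994098  -0.69273118  1.19917805]
 [ 0.          0.          0.          1.        ]]
wrist 322.09298961710795 322.09298961710795 247.71637308771489 194.2036895710436
[[-7.67720080e-04 -9.61209693e-01 -2.75817580e-01  6.92582257e-02]
 [ 9.99998869e-01 -1.09460996e-03  1.03122683e-03  3.61489960e-04]
 [-1.29313789e-03 -2.75816477e-01  9.61209446e-01 -1.19819521e-01]
 [ 0.00000000e+00  0.00000000e+00  0.00000000e+00  1.00000000e+00]]
0.15 0.022 [ 1.33487777e-01  9.91050366e-01 -4.22715378e-04 -8.83449656e-05] [0.14542878 0.53020412 0.25288875] 0.9980937469924026
```

View pics/scene0.png

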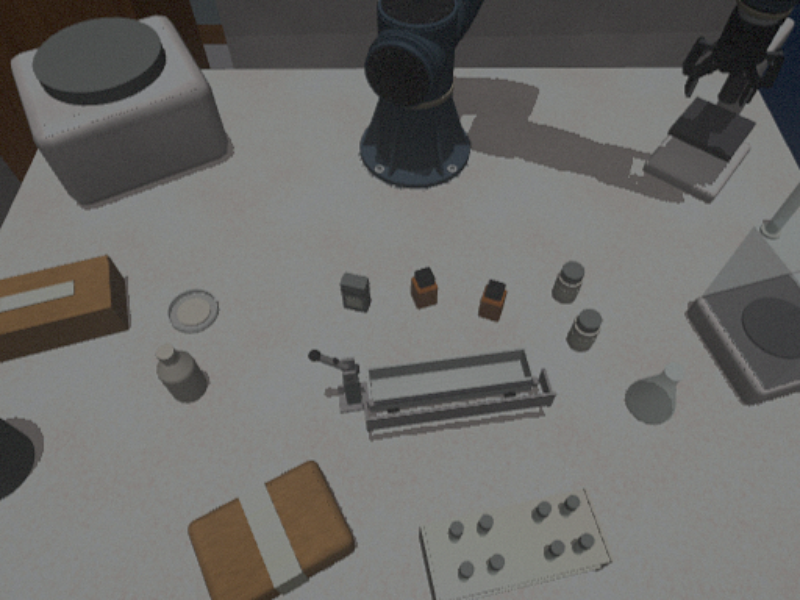

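View pics/side0.png

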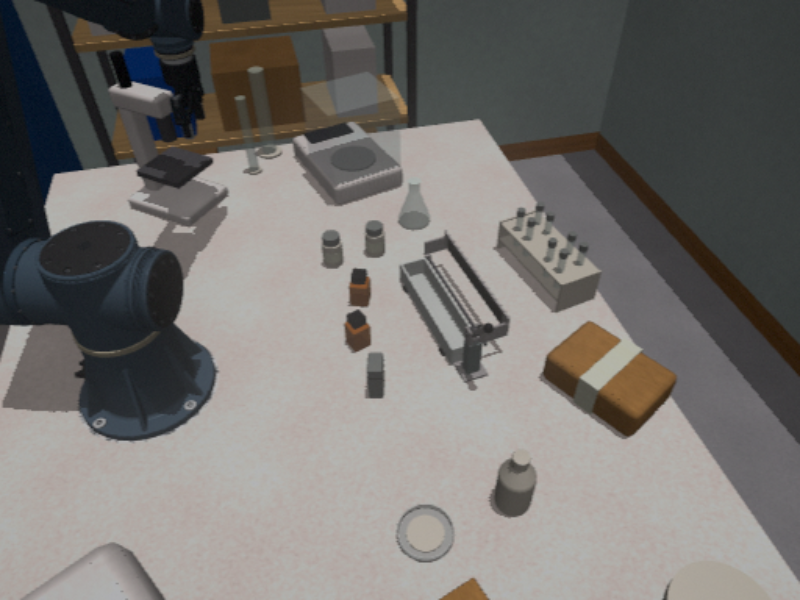

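View pics/wrist0.png

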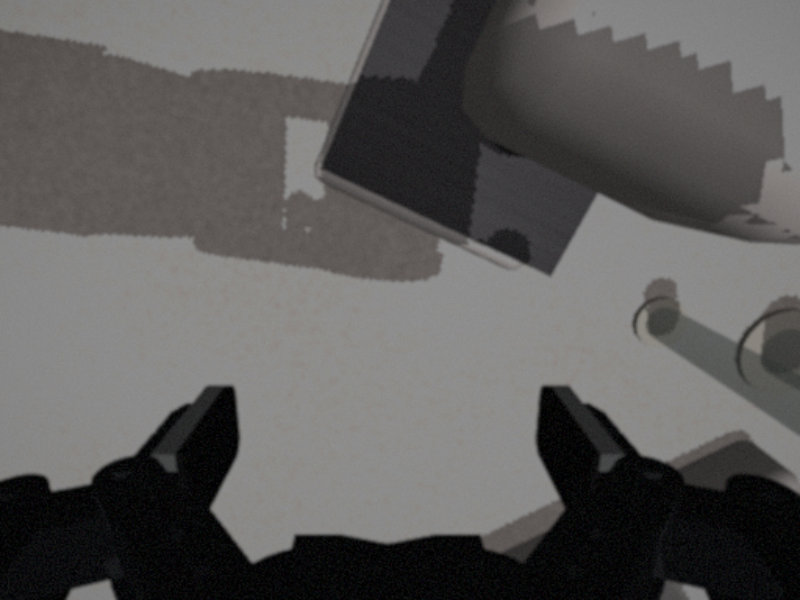

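The scene view shows five samples: the slide box at (355,290), bottles at (424,287) and (493,300), and jars at (568,282) and (585,328). The carrier runs from (370,375) to (550,400), with the lever post at (350,385) and the bar standing open on the far side. The wrist view shows only the microscope. Next I'll take a wrist overview of the work zone.

```bash
cat > h.py <<'E'
from cell import r, optics
import cv2,numpy as np
from scipy.spatial.transform import Rotation as R
def T(p,q):
    M=np.eye(4);M[:3,:3]=R.from_quat(q).as_matrix();M[:3,3]=p;return M
def snap(name,tag=None,scale=None):
    p,q=r.current_tool_pos(),r.current_ee_rot()
    im=optics.get_image(name)
    im=dict(im)
    im["wfc"]=T(p,q)@im["mount"] if name=="wrist" else np.linalg.inv(im["camera_from_world"])
    if tag:
        cv2.imwrite(f"pics/{tag}.png",cv2.resize(im["pixels"][:,:,::-1],(768,576)))
        np.savez(f"{tag}.npz",**im)
    return im
def cloud(im):
    d=im["depth"];v,u=np.indices(d.shape)
    P=np.stack([(u-im["cx"])/im["fx"]*d,(v-im["cy"])/im["fy"]*d,d],-1)
    W=P@im["wfc"][:3,:3].T+im["wfc"][:3,3]
    W[d<=0]=np.nan
    return W
def ray(im,u,v,z):
    dd=im["wfc"][:3,:3]@np.array([(u-im["cx"])/im["fx"],(v-im["cy"])/im["fy"],1]);o=im["wfc"][:3,3]
    return o+dd*(z-o[2])/dd[2]
def proj(im,P):
    M=np.linalg.inv(im["wfc"]);c=M[:3,:3]@np.asarray(P)+M[:3,3]
    return im["fx"]*c[0]/c[2]+im["cx"],im["fy"]*c[1]/c[2]+im["cy"]
def down(a):
    """tool down, tool y (jaw dir) along world angle a"""
    y=np.array([np.cos(a),np.sin(a),0]);z=np.array([0,0,-1.]);x=np.cross(y,z)
    return R.from_matrix(np.stack([x,y,z],1)).as_quat()
def topdown(im,x0,x1,y0,y1,res=0.001,zmin=-0.01,zmax=0.2):
    W=cloud(im).reshape(-1,3);C=im["pixels"].reshape(-1,3)
    ok=np.isfinite(W[:,0])&(W[:,2]>zmin)&(W[:,2]<zmax);W=W[ok];C=C[ok]
    H=int((x1-x0)/res);Wd=int((y1-y0)/res)
    o=np.argsort(W[:,2]);W=W[o];C=C[o]
    i=((W[:,0]-x0)/res).astype(int);j=((W[:,1]-y0)/res).astype(int)
    k=(i>=0)&(i<H)&(j>=0)&(j<Wd)
    img=np.zeros((H,Wd,3),np.uint8);z=np.full((H,Wd),np.nan)
    img[i[k],j[k]]=C[k];z[i[k],j[k]]=W[k,2]
    return img,z
E
python3 - <<'E'
from h import *
for tag,p,a in (("wa",(0.36,0.0,0.45),np.pi/2),("wa",(0.36,0.0,0.45),-np.pi/2)):
    print(a,r.inverse_kinematics(p,down(a)))
im=np.load("scene0.npz");im=dict(im);im["wfc"]=np.linalg.inv(im["camera_from_world"])
for n,u,v in [("box",355,275),("bA",424,272),("bB",493,288),("j1",572,268),("j2",587,318)]:
    print(n,ray(im,u*.64,v*.64,0.08))
for n,u,v in [("c1",370,373),("c2",525,352),("c3",550,400),("c4",372,425)]:
    print(n,ray(im,u*.64,v*.64,0.045))
W=cloud(im)
for n,u,v in [("box",355,277),("bA",424,272),("bB",493,288),("j1",572,268),("j2",587,318),("knob",315,355)]:
    print(n,W[int(v*.64),int(u*.64)])
E
```

```text
1.5707963267948966 [-1.29528560e-01 -1.65422640e-01  1.74935618e+00 -4.44089210e-16
  1.55765912e+00 -1.70032489e+00]
-1.5707963267948966 [-1.29528560e-01 -1.65422640e-01  1.74935618e+00 -4.44089210e-16
  1.55765912e+00  1.44126777e+00]
box [ 0.41012092 -0.11637381  0.08      ]
bA [0.40459159 0.00587796 0.08      ]
bB [0.44019382 0.12538699 0.08      ]
j1 [0.39800429 0.2704193  0.08      ]
j2 [0.50317764 0.27875614 0.08      ]
c1 [ 0.58548602 -0.08746945  0.045     ]
c2 [0.54834878 0.17433306 0.045     ]
c3 [0.63663499 0.2042714  0.045     ]
c4 [ 0.67649547 -0.08219828  0.045     ]
box [ 0.41276648 -0.11690108  0.07895281]
bA [0.40486802 0.00485198 0.08076326]
bB [0.44056653 0.12367982 0.08208683]
j1 [0.39492021 0.2710975  0.07828042]
j2 [0.50192372 0.27702208 0.08060736]
knob [ 0.61844543 -0.16162353  0.1709831 ]
```

```bash
python3 - <<'E'
from h import *
for tag,p in (("w1",(0.42,-0.02,0.42)),("w2",(0.42,0.2,0.42))):
    r.move_to(p,down(np.pi/2)); print(r.current_t(),r.current_q())
    snap("wrist",tag)
E
```

```text
2.425 [-1.57410901e-01 -2.82187033e-02  1.69643673e+00  9.64846809e-05
  1.47372426e+00 -1.72882729e+00]
3.3583 [ 3.43290417e-01  6.33557514e-02  1.60278001e+00 -3.65781508e-04
  1.47566713e+00 -1.22767533e+00]
```

View pics/w1.png

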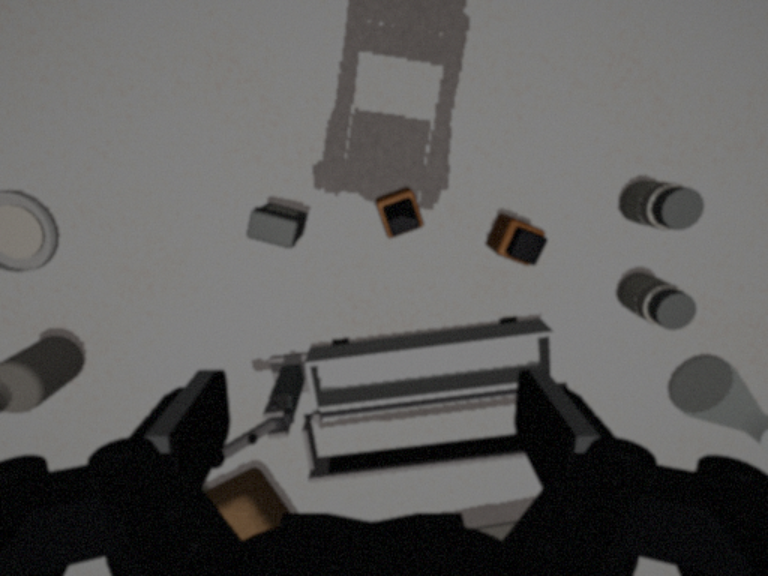

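View pics/w2.png

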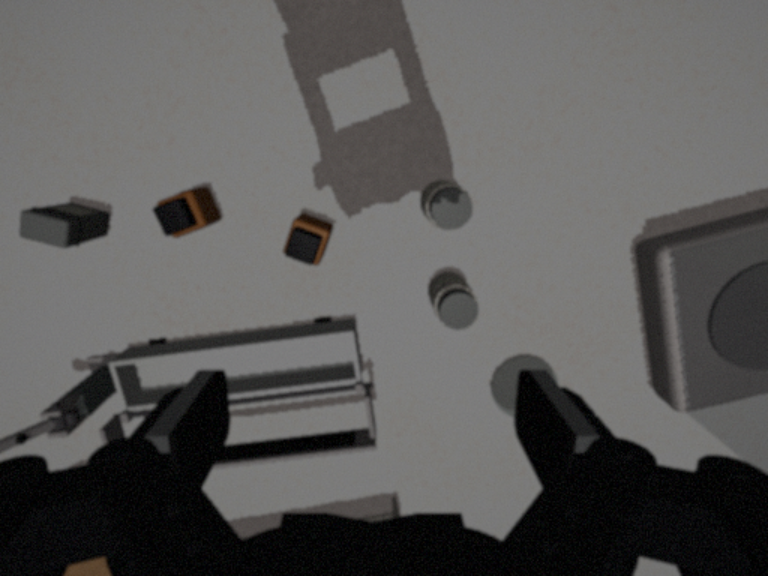

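Wrist views show the same five samples clearly from above: box (277,222), bottles (400,213) and (520,240), jars (675,207) and (670,305) in w1. The tray spans (310,355)–(550,330). I'll extract positions from the depth clouds of the views.

```bash
cat > meas.py <<'E'
from h import *
from scipy import ndimage
def load(t):
    im=dict(np.load(t+".npz"))
    if "wfc" not in im: im["wfc"]=np.linalg.inv(im["camera_from_world"])
    return im
def tops(im,box=(0.33,0.56,-0.2,0.36),z0=0.068,z1=0.092):
    W=cloud(im);m=(W[...,2]>z0)&(W[...,2]<z1)&(W[...,0]>box[0])&(W[...,0]<box[1])&(W[...,1]>box[2])&(W[...,1]<box[3])
    L,n=ndimage.label(m);out=[]
    for i in range(1,n+1):
        P=W[L==i]
        if len(P)<60: continue
        rc=cv2.minAreaRect((P[:,:2]*1000).astype(np.float32))
        out.append((np.round(rc[0],1),np.round(rc[1],1),round(rc[2],1),round(np.median(P[:,2])*1000,1),len(P),im["pixels"][L==i].mean(0).astype(int)))
    return sorted(out,key=lambda o:o[0][1])
if __name__=="__main__":
    for t in ("w1","w2","side0","scene0"):
        print(t)
        for o in tops(load(t)): print(*o)
    # carrier
    for t in ("w1","scene0"):
        im=load(t)
        img,z=topdown(im,0.5,0.75,-0.25,0.3,0.001)
        zz=np.nan_to_num(z);v=(np.clip(zz/0.18,0,1)*255).astype(np.uint8)
        both=np.vstack([img[:,:,::-1],cv2.applyColorMap(v,cv2.COLORMAP_JET)])
        cv2.imwrite(f"pics/top_{t}.png",cv2.resize(both,(660,600),interpolation=cv2.INTER_NEAREST))
E
python3 meas.py
```

```text
w1
[ 421.6 -115.3] [45.9 28.2] 75.2 79.0 647 [81 82 80]
[410.1   8.7] [29.9 29.6] 20.1 79.2 444 [25 22 20]
[438.6 131.5] [29.9 30. ] 69.0 79.2 451 [25 23 22]
[402.5 274. ] [39.4 39.4] 49.8 79.5 727 [67 68 67]
[504.  285.6] [39.  38.8] 42.3 79.4 624 [67 68 66]
w2
[ 421.2 -114.4] [46.2 28.1] 76.4 78.7 725 [64 65 64]
[409.9   9.7] [29.9 30.3] 20.0 78.8 484 [24 22 22]
[438.5 132.6] [29.8 30. ] 69.3 79.1 436 [31 28 28]
[401.4 274.8] [39.2 38. ] 89.9 79.3 637 [75 76 74]
[503.4 286.6] [39.  38.8] 86.3 79.4 565 [78 78 77]
side0
[ 423.  -118.2] [45.9 27.7] 71.9 78.9 144 [100 101  99]
[411.2   5.8] [28.8 32.3] 22.7 78.2 96 [62 59 58]
[439.9 127.8] [33.4 29.6] 75.6 78.6 78 [56 54 53]
[405.1 271.6] [41.8 35.4] 80.8 78.3 87 [98 98 96]
[505.4 285. ] [37.9 44.2] 3.3 78.5 86 [97 97 95]
scene0
[ 423.7 -117.9] [45.7 29.5] 71.8 79.2 174 [74 76 75]
[410.2   4.8] [32.  29.4] 17.1 78.9 118 [44 44 44]
[439.1 128.8] [30.  31.3] 69.0 79.3 119 [44 44 43]
[403. 271.] [36.4 39.3] 7.6 79.4 157 [75 77 76]
[503.8 282.5] [37.4 39.4] 80.3 79.1 179 [76 78 77]
```

```bash
sleep 1
```

```text
(no output)
```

View carrier.

View pics/top_w1.png

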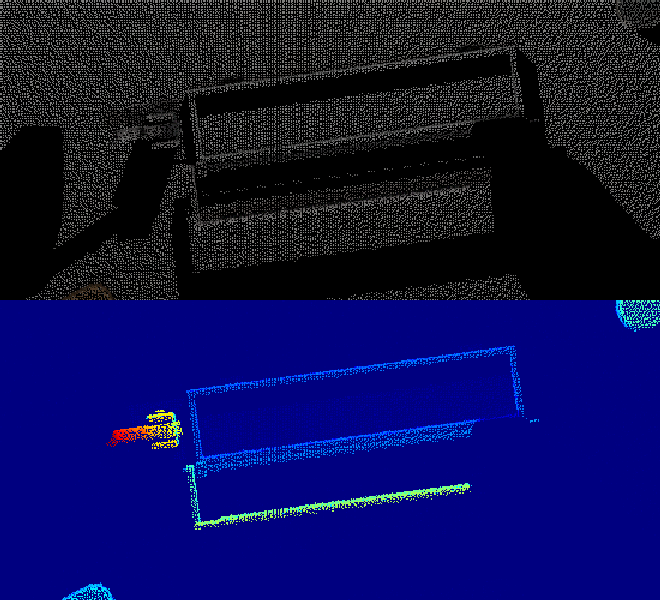

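View pics/top_scene0.png

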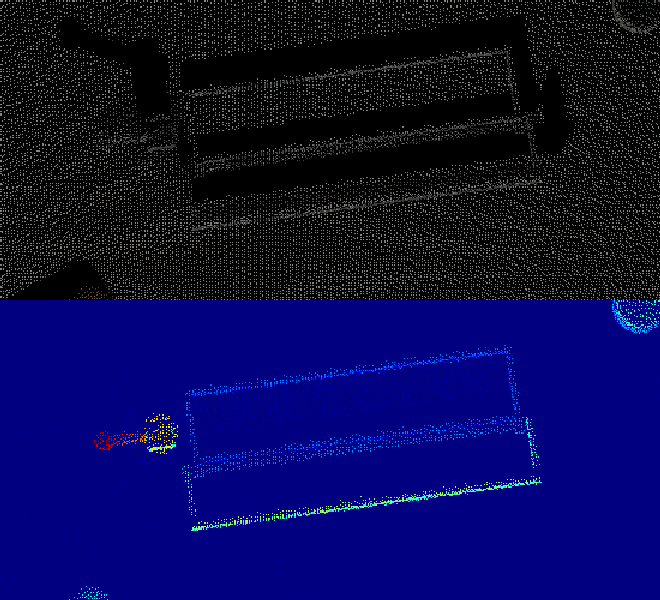

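```bash
cat > car.py <<'E'
from meas import *
from scipy.optimize import least_squares
def fit(im,zr=(0.0415,0.049),g=(0.60,0.048,np.radians(-7.5))):
    W=cloud(im).reshape(-1,3)
    P=W[(W[:,2]>zr[0])&(W[:,2]<zr[1])][:,:2]
    def loc(p): 
        c,s=np.cos(p[2]),np.sin(p[2]);d=P-p[:2]
        return np.stack([d@[c,s],d@[-s,c]],1)
    q=loc(g);P=P[(abs(q[:,0])<45)&(q[:,0]>-.045)&(q[:,0]<.034)&(abs(q[:,1])<.15)]
    def f(p):
        q=loc(p);a=np.abs(q[:,0])-.0285;b=np.abs(q[:,1])-.1355
        dx=np.hypot(a,np.maximum(b,0));dy=np.hypot(b,np.maximum(a,0))
        # band of half width 2.5mm
        return np.maximum(np.minimum(dx,dy)-.002,0)*1000+0.1*np.minimum(dx,dy)*1000
    s=least_squares(f,g,loss='soft_l1',x_scale=[.01,.01,.05],diff_step=1e-4)
    return s.x,len(P),np.median(f(s.x)),loc(s.x)
if __name__=="__main__":
    for t in ("w1","w2","scene0","side0"):
        x,n,e,q=fit(load(t));print(t,np.round(x[:2]*1000,1),np.degrees(x[2]).round(2),n,e)
        near=q[(q[:,0]<-.02)&(abs(q[:,1])<.12)];far=q[(q[:,0]>.02)&(abs(q[:,1])<.12)]
        e1=q[(q[:,1]<-.125)&(abs(q[:,0])<.02)];e2=q[(q[:,1]>.125)&(abs(q[:,0])<.02)]
        for nm,A,k in (("near",near,0),("far",far,0),("-y",e1,1),("+y",e2,1)):
            print(nm,len(A),np.round(np.percentile(A[:,k],[10,50,90])*1000,1) if len(A) else None)
E
python3 car.py
```

```text
w1 [589.2  46.7] 6.62 1135 0.6412223565294743
near 293 [-31.9 -29.6 -27. ]
far 672 [24.1 29.2 34.3]
-y 66 [-144.5 -135.7 -133.3]
+y 45 [132.8 135.4 137.6]
w2 [588.8  47.1] 6.71 1112 0.6865052035554766
near 279 [-31.7 -29.4 -26.9]
far 577 [23.8 29.7 34.4]
-y 82 [-151.3 -135.8 -133. ]
+y 38 [133.3 135.4 137.4]
scene0 [589.8  44.1] 6.36 513 1.1038946016827416
near 120 [-32.4 -29.5 -26.6]
far 303 [23.2 28.7 34.6]
-y 20 [-137.8 -136.1 -133.9]
+y 16 [133.  135.4 137.8]
side0 [590.2  45.5] 6.59 242 0.6626197683614866
near 62 [-31.6 -29.3 -26.6]
far 128 [24.1 28.4 34. ]
-y 9 [-138.3 -135.9 -133.7]
+y 11 [133.1 134.9 138.6]
```

```bash
python3 - <<'E'
from meas import *
im=load("w1");d=im["depth"];v,u=np.indices(d.shape)
P=np.stack([(u-im["cx"])/im["fx"]*d,(v-im["cy"])/im["fy"]*d,d],-1)@im["mount"][:3,:3].T+im["mount"][:3,3]
m=(d>0.02)&(d<0.2)
Q=P[m];Q=Q[(abs(Q[:,0])<.03)]
for s in (1,-1):
    q=Q[Q[:,1]*s>0.02]
    if len(q): print(s,len(q),"z max",np.percentile(q[:,2],[50,95,99.5]),"y near tip",np.percentile(q[q[:,2]>np.percentile(q[:,2],90)][:,1],[1,50,99]),"x",np.percentile(q[q[:,2]>np.percentile(q[:,2],90)][:,0],[1,99]))
th=0.1162;C=np.array([.588,.0468])
ex=np.array([np.cos(th),np.sin(th)]);ey=np.array([-np.sin(th),np.cos(th)])
for yc in (104,50,-1,-49,-91):
  for a in (th,th+np.pi):
    p=C+ey*yc/1000
    for z in (0.09,0.2): 
        q=r.inverse_kinematics([*p,z],down(a));print(yc,round(a,2),z,None if q is None else np.round(q,2))
# bar
for t in ("w1","scene0"):
    W=cloud(load(t)).reshape(-1,3);l=np.stack([(W[:,:2]-C)@ex,(W[:,:2]-C)@ey,W[:,2]],1)
    k=(abs(l[:,1])<.1)&(l[:,0]>.04)&(l[:,0]<.13)&(l[:,2]>.03)&(l[:,2]<.12);b=l[k]
    for z in np.arange(.03,.12,.01):
        s=b[(b[:,2]>=z)&(b[:,2]<z+.01)]
        if len(s)>5: print(t,z.round(2),len(s),np.percentile(s[:,0],[5,50,95]).round(4))
    k=(abs(l[:,0])<.06)&(l[:,1]<-.18)&(l[:,1]>-.25)&(l[:,2]>.1)&(l[:,2]<.25);print("knob",l[k].mean(0),np.percentile(l[k],[2,98],axis=0).round(3))
E
```

```text
1 15333 z max [-0.04503097 -0.00475651  0.00666321] y near tip [0.0424536  0.04303825 0.05609554] x [-0.01154499  0.01056211]
-1 14129 z max [-0.04431584 -0.00382386  0.00691953] y near tip [-0.05571807 -0.04265974 -0.04209199] x [-0.01141991  0.01055387]
104 0.12 0.09 [ 0.18  0.64  1.65 -0.    0.86  0.06]
104 0.12 0.2 [ 0.18  0.49  1.58 -0.    1.07  0.06]
104 3.26 0.09 None
104 3.26 0.2 None
50 0.12 0.09 [ 0.09  0.63  1.66 -0.    0.85 -0.03]
50 0.12 0.2 [ 0.09  0.48  1.6  -0.    1.06 -0.03]
50 3.26 0.09 None
50 3.26 0.2 None
-1 0.12 0.09 [-0.    0.63  1.66 -0.    0.85 -0.12]
-1 0.12 0.2 [-0.    0.48  1.6  -0.    1.06 -0.12]
-1 3.26 0.09 None
-1 3.26 0.2 None
-49 0.12 0.09 [-0.08  0.63  1.65 -0.    0.85 -0.2 ]
-49 0.12 0.2 [-0.08  0.49  1.59 -0.    1.07 -0.2 ]
-49 3.26 0.09 None
-49 3.26 0.2 None
-91 0.12 0.09 [-0.15  0.64  1.64 -0.    0.86 -0.27]
-91 0.12 0.2 [-0.15  0.5   1.57 -0.    1.08 -0.27]
-91 3.26 0.09 None
-91 3.26 0.2 None
w1 0.05 34 [0.079  0.0805 0.082 ]
w1 0.06 265 [0.0763 0.0783 0.0803]
w1 0.07 374 [0.076  0.0779 0.0798]
w1 0.08 420 [0.0758 0.0776 0.0793]
w1 0.09 758 [0.0763 0.0794 0.0837]
knob [ 0.00094389 -0.19380065  0.15117279] [[-0.003 -0.207  0.13 ]
 [ 0.008 -0.18   0.171]]
scene0 0.05 16 [0.0812 0.0825 0.0851]
scene0 0.06 133 [0.0815 0.0837 0.0857]
scene0 0.07 130 [0.0814 0.0835 0.0854]
scene0 0.08 150 [0.081  0.0831 0.0855]
scene0 0.09 260 [0.0776 0.0817 0.0848]
scene0 0.1 11 [0.0793 0.082  0.0852]
knob [ 0.0057996  -0.20065859  0.15562165] [[-0.002 -0.218  0.131]
 [ 0.012 -0.181  0.172]]
```

```bash
cat > act.py <<'E'
from car import *
th0=0.1162
def look_tray(tag="wt",p=(0.582,0.09,0.40)):
    r.move_to(p,down(th0)); im=snap("wrist",tag)
    return im
def near(a,ref=0.116):
    # jaw angle mod pi, pick option nearest ref
    return ref+(a-ref+np.pi/2)%np.pi-np.pi/2
def find(guess,a,tag,z=0.25):
    r.move_to((guess[0],guess[1],z),down(a)); im=snap("wrist",tag)
    o=tops(im,(guess[0]-.06,guess[0]+.06,guess[1]-.06,guess[1]+.06),0.070)
    return im,o
def tipz(im):
    d=im["depth"];v,u=np.indices(d.shape)
    P=np.stack([(u-im["cx"])/im["fx"]*d,(v-im["cy"])/im["fy"]*d,d],-1)@im["mount"][:3,:3].T+im["mount"][:3,3]
    return P[(d>0.02)&(d<0.25)]
E
python3 - <<'E'
from act import *
im=look_tray()
x,n,e,q=fit(im,g=(0.588,.0468,th0));print(np.round(x[:2]*1000,1),x[2],n,e)
near_=q[(q[:,0]<-.02)&(abs(q[:,1])<.12)]; print(np.percentile(near_[:,0],[10,50,90]))
W=cloud(im);
f=W[(W[...,2]<.02)&(W[...,2]>-.01)];print("floor/bench z",np.percentile(f[:,2],[10,50,90]))
rim=W[(W[...,2]<.049)&(W[...,2]>.041)];print("rim z",np.median(rim[:,2]))
im2,o=find((.4025,.2735),th0,"j1");print(o)
im3,o=find((.5035,.2855),th0,"j2");print(o,r.current_t())
E
```

```text
[587.9  46.9] 0.12963707906821884 1831 0.18596860746677263
[-0.03168541 -0.02965014 -0.02763411]
floor/bench z [-0.00199344 -0.00071748  0.00082219]
rim z 0.04482364199919475
[(array([401.1, 275.1]), array([39.2, 38.8]), 88.9, np.float64(79.2), 1417, array([47, 48, 47]))]
[(array([503.3, 287.2]), array([39. , 38.9]), 7.0, np.float64(79.1), 1428, array([49, 49, 48]))] 6.2833
```

View pics/wt.png

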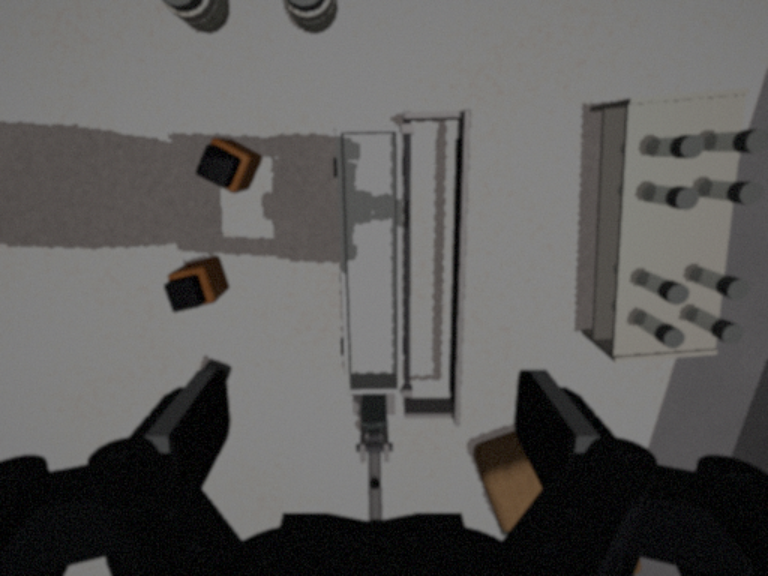

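View pics/j2.png

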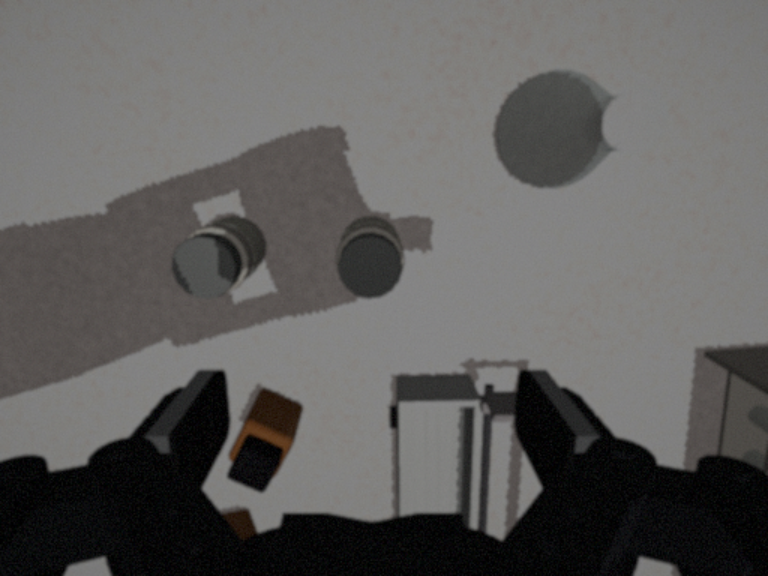

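```bash
python3 - <<'E'
from act import *
C=np.array([.588,.0468]);ex=np.array([np.cos(th0),np.sin(th0)]);ey=np.array([-np.sin(th0),np.cos(th0)])
for t in ("w1","w2","wt","scene0","side0","j2"):
    W=cloud(load(t)).reshape(-1,3);l=np.stack([(W[:,:2]-C)@ex,(W[:,:2]-C)@ey,W[:,2]],1)
    for nm,x0,x1,z0,z1 in (("near",-.036,-.023,.042,.05),("bar",.07,.1,.091,.104),("inface_far",.020,.030,.012,.04)):
        k=(l[:,0]>x0)&(l[:,0]<x1)&(abs(l[:,1])<.12)&(l[:,2]>z0)&(l[:,2]<z1);b=l[k]
        if len(b)<30: continue
        for _ in range(3):
            p=np.polyfit(b[:,1],b[:,0],1);e=b[:,0]-np.polyval(p,b[:,1]);b=b[abs(e)<3*e.std()]
        print(t,nm,len(b),"theta",round(th0-p[0],4),"x at 0: %.2f"%(p[1]*1e3),"std",(e.std()*1e3).round(2),b[:,1].min().round(2),b[:,1].max().round(2))
E
```

```text
w1 near 495 theta 0.1359 x at 0: -29.38 std 1.69 -0.12 0.12
w1 bar 781 theta 0.1357 x at 0: 79.64 std 1.86 -0.12 0.09
w1 inface_far 962 theta 0.1353 x at 0: 25.60 std 0.46 -0.12 0.12
w2 near 475 theta 0.1359 x at 0: -29.45 std 1.67 -0.12 0.12
w2 bar 526 theta 0.1372 x at 0: 79.72 std 1.87 -0.03 0.12
w2 inface_far 630 theta 0.1359 x at 0: 25.47 std 0.42 -0.12 0.12
wt near 528 theta 0.135 x at 0: -29.71 std 1.49 -0.12 0.12
wt bar 980 theta 0.1358 x at 0: 79.54 std 1.93 -0.12 0.12
wt inface_far 119 theta 0.1352 x at 0: 24.72 std 0.04 -0.12 0.12
scene0 near 192 theta 0.1374 x at 0: -29.54 std 1.99 -0.12 0.12
scene0 bar 312 theta 0.1366 x at 0: 81.45 std 1.83 -0.12 0.12
scene0 inface_far 106 theta 0.1337 x at 0: 29.07 std 0.69 -0.08 0.12
side0 near 94 theta 0.1348 x at 0: -28.34 std 1.9 -0.12 0.11
side0 bar 148 theta 0.1327 x at 0: 81.25 std 2.05 -0.12 0.12
side0 inface_far 158 theta 0.1354 x at 0: 27.18 std 0.74 -0.08 0.12
j2 near 247 theta 0.1314 x at 0: -30.65 std 1.31 0.04 0.12
j2 inface_far 370 theta 0.1356 x at 0: 24.51 std 0.15 0.01 0.12
```

```bash
sed -i 's/^th0=.*/th0=0.1357;C=np.array([.5869,.0466]);ex=np.array([np.cos(th0),np.sin(th0)]);ey=np.array([-np.sin(th0),np.cos(th0)])/' act.py
cat >> act.py <<'E'
def pick(x,y,a,h,op=0.85,sq=40):
    r.set_gripper(op)
    r.move_to((x,y,0.15),down(a))
    r.move_linear((x,y,h),vel=0.12)
    r.set_gripper(0.0,sq)
    print("grip",round(r.current_opening(),3),r.current_t())
    r.move_linear((x,y,0.18),vel=0.2)
    print("lift",round(r.current_opening(),3),np.round(r.current_contact_force(),2))
def tp(xc,yc,z): return (*(C+ex*xc+ey*yc),z)
E
python3 - <<'E'
from act import *
pick(.5033,.2872,th0,0.066)
r.move_to(tp(0,.104,.18),down(th0))
r.move_linear(tp(0,.104,.066+.05),vel=0.2)
im=snap("wrist","h1");snap("scene","h1s");snap("side","h1d")
P=tipz(im);print("tip",np.percentile(P[(abs(P[:,0])<.012)&(abs(abs(P[:,1])-.03)<.012)][:,2],[90,99,99.9]))
print(r.current_tool_pos(),r.current_t())
s=cv2.imread("pics/h1s.png");c=s[300:450,300:600]
d=cv2.imread("pics/h1d.png")[180:360,350:550]
cv2.imwrite("pics/h1c.png",np.hstack([cv2.resize(c,(500,250)),cv2.resize(d,(278,250))]))
E
```

```text
grip 0.521 8.275
lift 0.521 [-0.    0.5  -1.92]
tip [0.07275512 0.11696907 0.11805938]
[0.57355713 0.15011443 0.11758224] 10.275
```

View pics/h1.png

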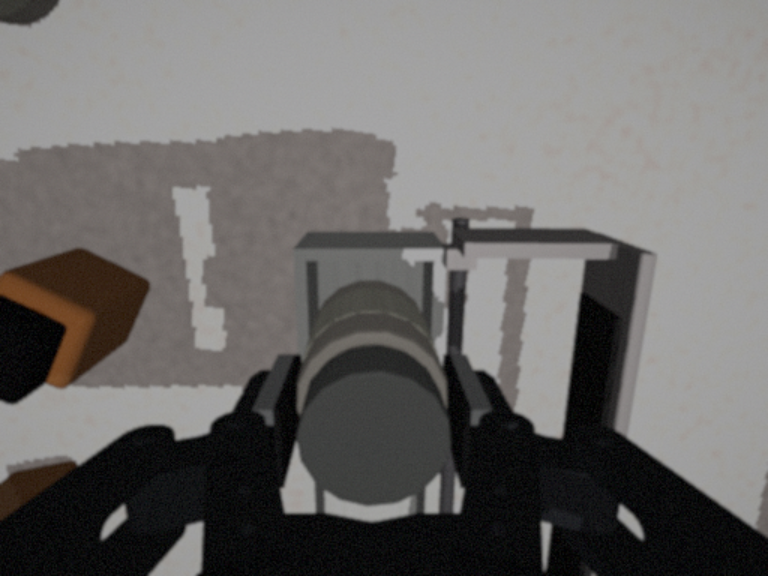

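View pics/h1c.png

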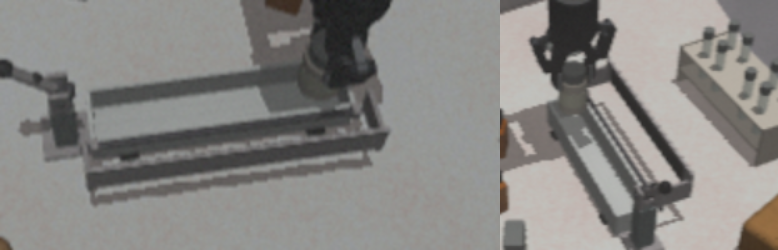

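```bash
cat >> act.py <<'E'
def lower(xc,yc,h,rel=0.72,extra=0.0005):
    base=r.current_contact_force()
    zs=[h+.005+.02,h+.005+.008,h+.005+extra]
    for z in zs:
        r.move_linear(tp(xc,yc,z),vel=0.06)
        print("z",np.round(r.current_tool_pos()[2]-z,4),"F",np.round(r.current_contact_force()-base,2))
    r.set_gripper(rel); 
    r.move_linear(tp(xc,yc,0.17),vel=0.2); print("t",r.current_t())
E
python3 - <<'E'
from act import *
lower(0,.104,.066)
im=snap("wrist","p1");print(tops(im,(.5,.7,-.15,.25),.07,.1))
E
```

```text
z -0.0002 F [-0.55  0.41  0.4 ]
z -0.0004 F [ 0.72  1.59 -0.65]
z -0.0001 F [-1.33  0.8   2.48]
t 12.4167
[(array([573.5, 149.3]), array([39. , 39.2]), 81.8, np.float64(84.1), 2752, array([53, 54, 53])), (array([629.8, 156.9]), array([53.8, 87.2]), 7.6, np.float64(88.8), 3742, array([63, 62, 61]))]
```

View pics/p1.png

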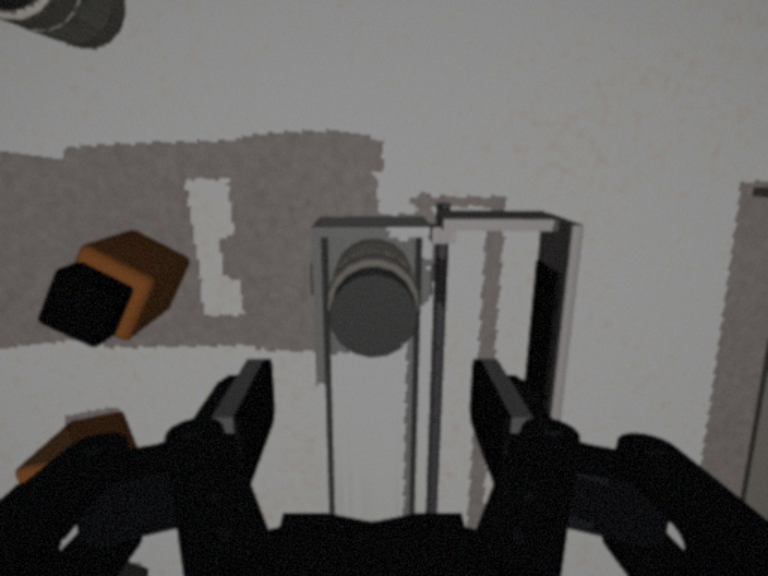

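Jar 1 is standing in the tray: its cap is at (373,310) in the image, centred between the walls, with its top at 84 mm. Second jar next.

```bash
python3 - <<'E'
from act import *
im,o=find((.4015,.275),th0,"j1b");print(o)
x,y=o[0][0]/1000
pick(x,y,th0,0.066)
r.move_to(tp(0,.05,.18),down(th0))
r.move_linear(tp(0,.05,.066+.05),vel=0.2);r.sleep(.2);snap("wrist","h2")
lower(0,.05,.066)
im=snap("wrist","p2");print(tops(im,(.5,.61,-.15,.25),.07,.1))
im,o=find((.4387,.132),-.364,"bB");print(o,r.current_t())
E
```

```text
[(array([401. , 275.1]), array([39.1, 39. ]), 19.6, np.float64(79.2), 1429, array([49, 49, 48]))]
grip 0.518 15.4
lift 0.52 [-0.64  0.03 -2.64]
z -0.0003 F [-0.52 -0.32  0.28]
z -0.0004 F [-0.16 -0.26 -0.43]
z -0.0002 F [-0.92 -1.32  2.38]
t 19.9667
[(array([580.9,  96. ]), array([38.9, 39.3]), 64.5, np.float64(84.1), 2750, array([58, 59, 58])), (array([573.5, 149.1]), array([39.1, 38.9]), 37.2, np.float64(84.2), 3137, array([63, 64, 63])), (array([603.9, 194.5]), array([12.,  5.]), 7.6, np.float64(81.0), 240, array([116, 113, 113]))]
[(array([437.9, 132.6]), array([30.7, 29.2]), 68.8, np.float64(79.0), 1015, array([13, 11, 10]))] 20.775
```

View pics/bB.png

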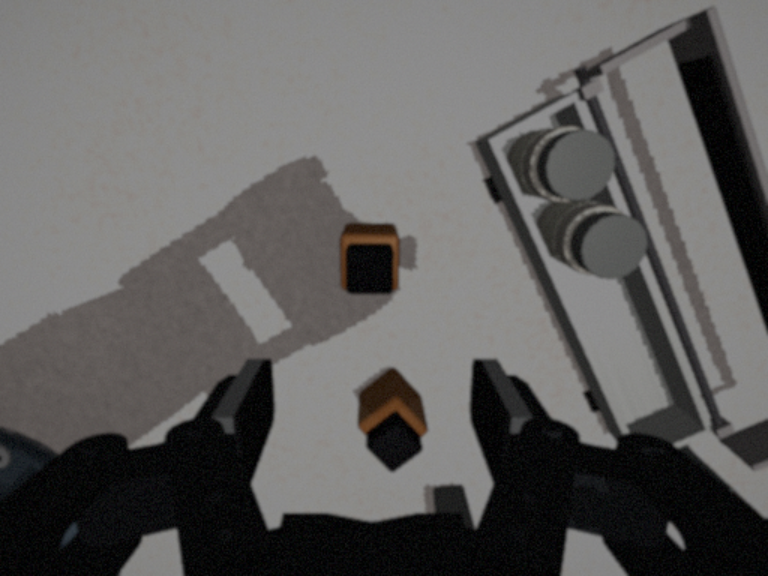

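View pics/p2.png

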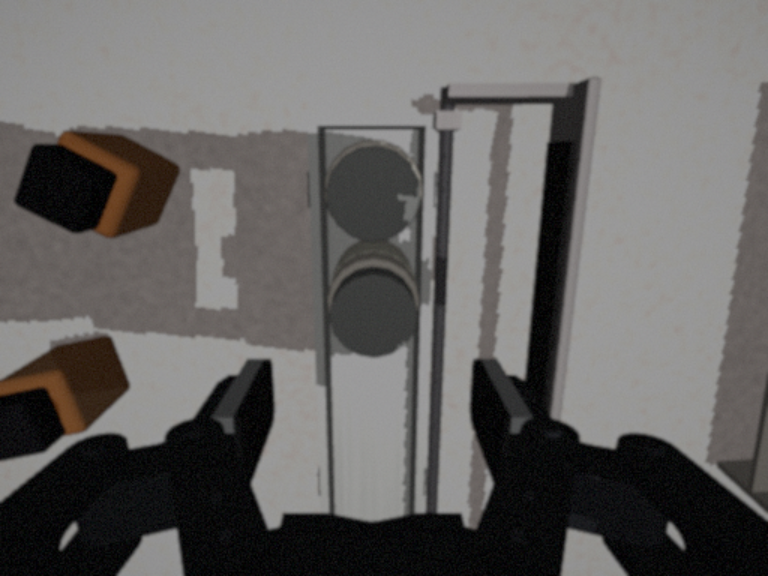

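Both jars stand upright in line. Bottle B shows square to the jaws at (370,265), so I'll grip its cap.

```bash
python3 - <<'E'
from act import *
pick(.4379,.1326,-.364,0.082,op=.7)
r.move_to(tp(0,-.001,.2),down(th0))
r.move_linear(tp(0,-.001,.082+.05),vel=0.2);r.sleep(.2);im=snap("wrist","h3");snap("side","h3d");snap("scene","h3s")
P=tipz(im);print(r.current_t())
d=cv2.imread("pics/h3d.png")[180:360,350:550];s=cv2.imread("pics/h3s.png")[280:440,300:580]
cv2.imwrite("pics/h3c.png",np.hstack([cv2.resize(s,(437,250)),cv2.resize(d,(278,250))]))
E
```

```text
grip 0.344 22.5667
lift 0.34 [-0.47  0.61 -1.38]
24.7833
```

View pics/h3.png

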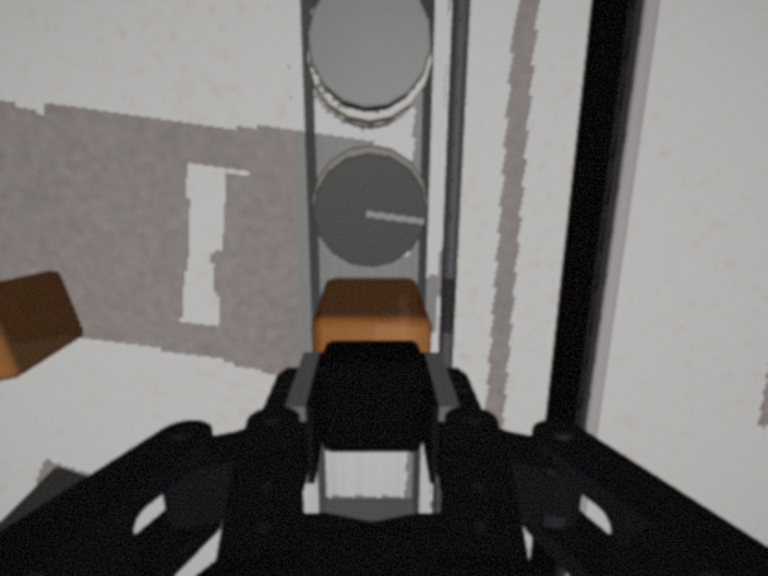

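View pics/h3c.png

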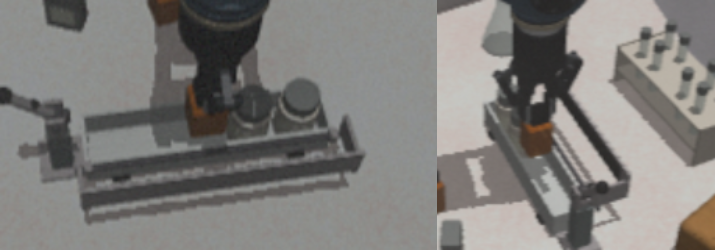

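The bottle hangs square, clear of the jar at (370,205) and between the walls. Lowering it, then the next bottle.

```bash
python3 - <<'E'
from act import *
lower(0,-.001,.082,rel=.6)
im=snap("wrist","p3");print(tops(im,(.5,.62,-.15,.17),.07,.1))
im,o=find((.410,.0095),.349,"bA");print(o,r.current_t())
a=near(np.radians(o[0][2]));print(a)
x,y=o[0][0]/1000
if abs(a-.349)<.1: 
    pick(x,y,a,0.082,op=.7)
    r.move_to(tp(0,-.049,.2),down(th0))
    r.move_linear(tp(0,-.049,.082+.05),vel=0.2);r.sleep(.2);snap("wrist","h4")
E
```

```text
z -0.0003 F [-0.01 -0.73  0.38]
z -0.0005 F [ 0.68 -0.11  0.49]
z 0.0001 F [ 0.44 -1.51  1.75]
t 26.8833
[(array([587.8,  45.4]), array([29.8, 29.8]), 8.6, np.float64(83.9), 1995, array([15, 14, 14])), (array([580.9,  95.6]), array([39.1, 39.2]), 43.7, np.float64(84.2), 3096, array([64, 65, 64])), (array([573.6, 148.9]), array([39.2, 39.1]), 13.2, np.float64(84.3), 3937, array([108, 109, 107]))]
[(array([409.4,   9.2]), array([30. , 29.8]), 20.5, np.float64(79.0), 1023, array([18, 16, 16]))] 27.7917
0.3577924966588377
grip 0.341 29.6167
lift 0.341 [-0.72 -0.3  -1.62]
```

View pics/h4.png

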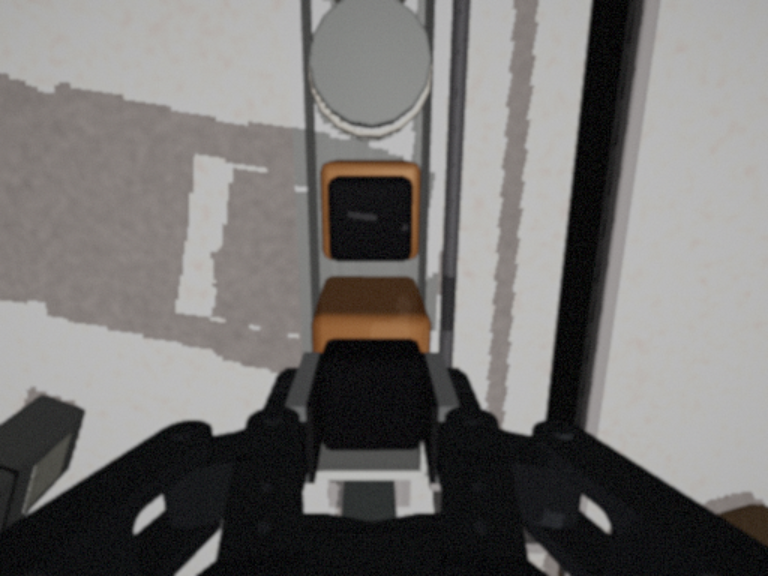

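View pics/p3.png

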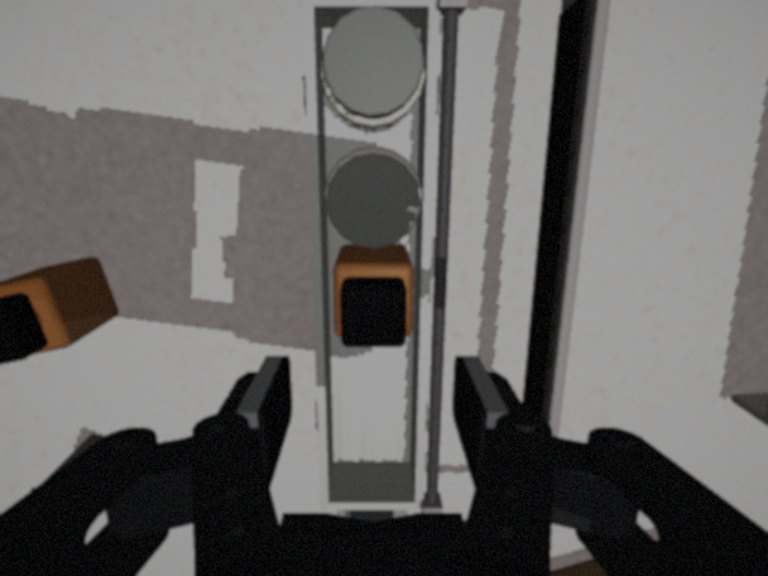

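First bottle stands square at (372,310) in p3, and the second one hangs clear of it in h4. Lowering, then the slide box.

```bash
python3 - <<'E'
from act import *
lower(0,-.049,.082,rel=.6)
im=snap("wrist","p4");print(tops(im,(.5,.62,-.15,.17),.07,.1))
im,o=find((.4215,-.115),1.318,"bx");print(o,r.current_t())
w,h=o[0][1];a=near(np.radians(o[0][2]+(0 if w>h else 90)),1.3);print(a)
x,y=o[0][0]/1000
if abs(a-1.318)<.15: 
    pick(x,y,a,0.066,op=.85)
    r.move_to(tp(0,-.088,.2),down(th0))
    r.move_linear(tp(0,-.088,.066+.05),vel=0.2);r.sleep(.2);snap("wrist","h5");snap("side","h5d");snap("scene","h5s")
    d=cv2.imread("pics/h5d.png")[180:400,350:570];s=cv2.imread("pics/h5s.png")[280:440,280:560]
    cv2.imwrite("pics/h5c.png",np.hstack([cv2.resize(s,(490,280)),cv2.resize(d,(280,280))]))
E
```

```text
z -0.0003 F [-1.06  1.92 -0.01]
z -0.0004 F [-0.24  0.8  -1.01]
z 0.0001 F [-1.05  0.51  3.14]
t 33.8667
[(array([ 607. , -106.8]), array([26.7,  9.5]), 7.2, np.float64(81.4), 679, array([50, 53, 52])), (array([593.9,  -1.8]), array([30. , 30.4]), 7.1, np.float64(83.9), 1995, array([17, 15, 15])), (array([587.8,  45.2]), array([29.9, 29.3]), 7.5, np.float64(84.0), 2204, array([19, 16, 16])), (array([581. ,  95.6]), array([39.2, 39.1]), 89.8, np.float64(84.2), 3811, array([115, 116, 114]))]
[(array([ 421.1, -115.4]), array([45.6, 27.9]), 74.8, np.float64(79.1), 1483, array([55, 55, 54]))] 35.2917
1.3055062804917585
grip 0.528 37.3167
lift 0.531 [ 0.45  0.4  -1.1 ]
```

View pics/h5.png

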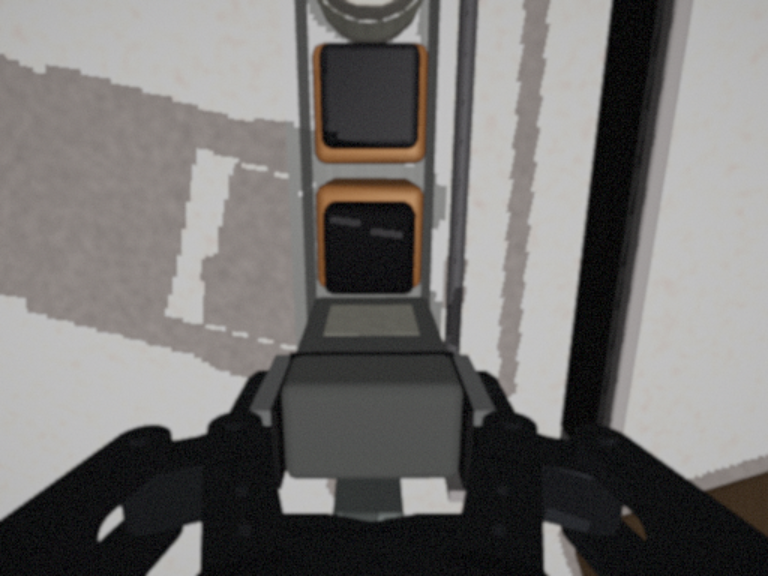

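View pics/h5c.png

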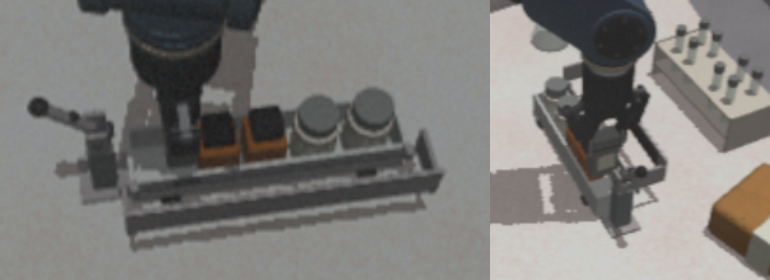

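```bash
python3 - <<'E'
from act import *
lower(0,-.088,.066,rel=.72)
im=snap("wrist","p5");print(tops(im,(.5,.62,-.15,.17),.075,.1))
r.set_gripper(0.0,40)
r.move_to(tp(0.02,.03,.26),down(th0+np.pi/2)); print(np.round(r.current_q(),2))
im=snap("wrist","p5b");print([o[:4] for o in tops(im,(.52,.615,-.15,.2),.075,.1)])
W=cloud(im).reshape(-1,3);l=np.stack([(W[:,:2]-C)@ex,(W[:,:2]-C)@ey,W[:,2]],1)
b=l[(abs(l[:,1])<.1)&(l[:,0]>.06)&(l[:,0]<.12)&(l[:,2]>.085)&(l[:,2]<.12)];print("bar top",np.percentile(b,[2,50,98],axis=0).round(4))
P=tipz(im);P=P[(abs(P[:,0])<.03)&(abs(P[:,1])<.03)];print("tip",np.percentile(P[:,2],[50,90,99]),r.current_opening(),r.current_t())
E
```

```text
z -0.0003 F [-0.66  0.1   0.44]
z -0.0004 F [ 0.18 -1.2   0.3 ]
z -0.0 F [ 0.98 -0.43  1.46]
t 42.35
[(array([ 607.2, -109.1]), array([26.6, 18.3]), 4.9, np.float64(83.3), 818, array([59, 60, 60])), (array([598.9, -39. ]), array([45.3, 27.9]), 7.9, np.float64(84.0), 2682, array([62, 63, 62])), (array([594. ,  -1.9]), array([30. , 30.3]), 7.8, np.float64(84.1), 2147, array([18, 16, 16])), (array([587.9,  44.7]), array([30.1, 29.1]), 7.7, np.float64(84.1), 2541, array([41, 38, 39])), (array([582.5,  80.6]), array([33.9,  9.9]), 6.1, np.float64(83.9), 847, array([87, 88, 86]))]
[ 0.05  0.45  1.49 -0.    1.2  -1.65]
[(array([ 605.4, -113.9]), array([21.3, 25.1]), 7.1, np.float64(83.2)), (array([596.6, -39.2]), array([39.9, 28.1]), 7.6, np.float64(84.0)), (array([594. ,  -1.8]), array([29.7, 30.2]), 7.8, np.float64(84.0)), (array([587.8,  44.7]), array([29.1, 29.9]), 7.9, np.float64(84.1)), (array([581.3,  95.7]), array([39.5, 38.1]), 7.7, np.float64(84.3)), (array([573.8, 148.6]), array([38.7, 38.7]), 13.1, np.float64(84.3)), (array([606.3, 194.7]), array([16.8,  5.5]), 9.0, np.float64(81.3))]
bar top [[ 0.0776 -0.0965  0.0856]
 [ 0.0799 -0.0158  0.0945]
 [ 0.0842  0.0969  0.0986]]
tip [-0.04490964 -0.01497719  0.01245631] 0.001630523121176965 44.3
```

View pics/p5b.png

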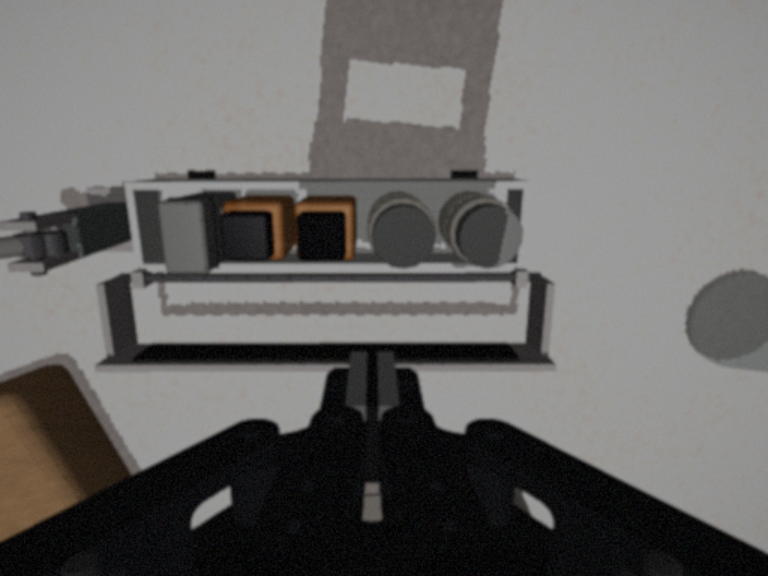

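View pics/p5.png

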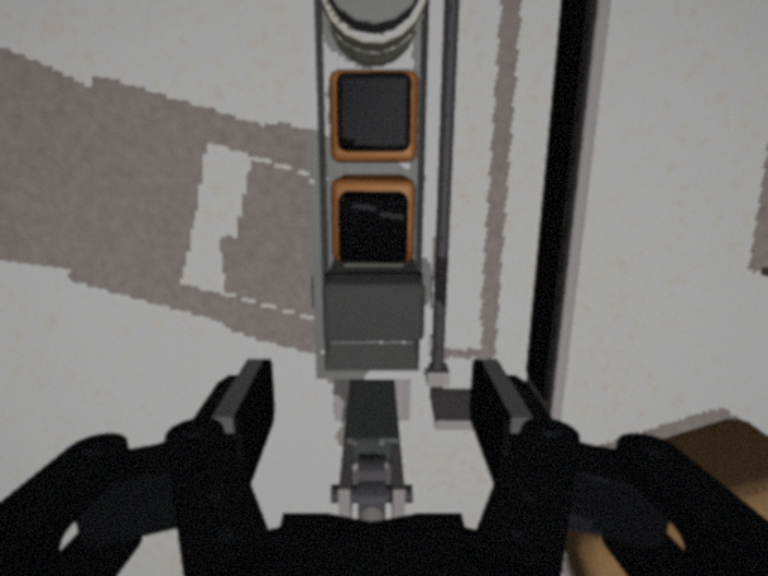

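All five samples stand upright in the row, tops at 84 mm. No sixth is visible in any view. Next I go behind the bar, which stands at carrier x of about 78–84 mm, and swing it closed.

```bash
cat > bar.py <<'E'
from act import *
def corner(phi,s=.042,lift=0.0):
    x=.036-s*np.cos(phi)+.05*np.sin(phi); z=.045+s*np.sin(phi)+.05*np.cos(phi)+lift
    return x+.011,z+.022
yb=0.0
if __name__=="__main__":
    a=th0+np.pi/2
    r.move_to(tp(.118,yb,.24),down(a))
    r.move_linear(tp(.118,yb,.045+.042+.022),vel=.15)
    base=r.current_contact_force();print("behind",np.round(base,1))
    for phi in np.arange(1.6,0.05,-.1):
        x,z=corner(phi); r.move_linear(tp(x,yb,z),vel=.08)
        f=r.current_contact_force()-base;print(round(phi,2),np.round(f,1))
        if np.linalg.norm(f)>25: print("STOP");break
    print(r.current_t())
    im=snap("wrist","b1");snap("side","b1d");snap("scene","b1s")
    d=cv2.imread("pics/b1d.png")[180:400,350:570];s=cv2.imread("pics/b1s.png")[280:440,280:560]
    cv2.imwrite("pics/b1c.png",np.hstack([cv2.resize(s,(490,280)),cv2.resize(d,(280,280))]))
E
python3 bar.py
```

```text
behind [ 0.5 -0.1  0.1]
1.6 [-0.2  0.3  0.1]
1.5 [-1.1 -0.3 -0. ]
1.4 [ 0.8 -0.1  1.4]
1.3 [1.4 1.5 3.7]
1.2 [2.3 0.5 4. ]
1.1 [0.8 0.6 3.5]
1.0 [ 1.1 -0.1  4.2]
0.9 [0.4 0.1 3.8]
0.8 [-1.9 -0.1  3. ]
0.7 [-0.2  0.2  3.2]
0.6 [-0.5  0.6  5.2]
0.5 [-2.   0.2  7.2]
0.4 [-3.1 -1.   8.6]
0.3 [-4.3 -0.6  9.5]
0.2 [-4.8 -0.3 10.3]
0.1 [-7.1 -0.9 10. ]
49.975
```

View pics/b1c.png

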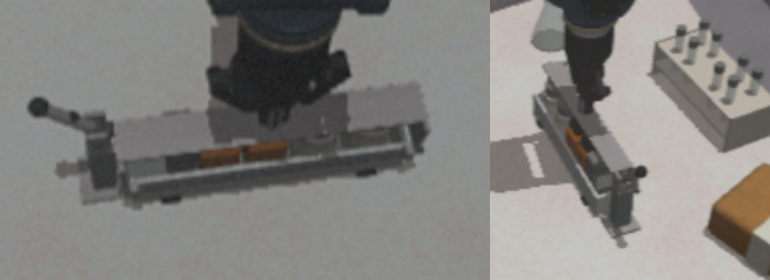

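View pics/b1.png

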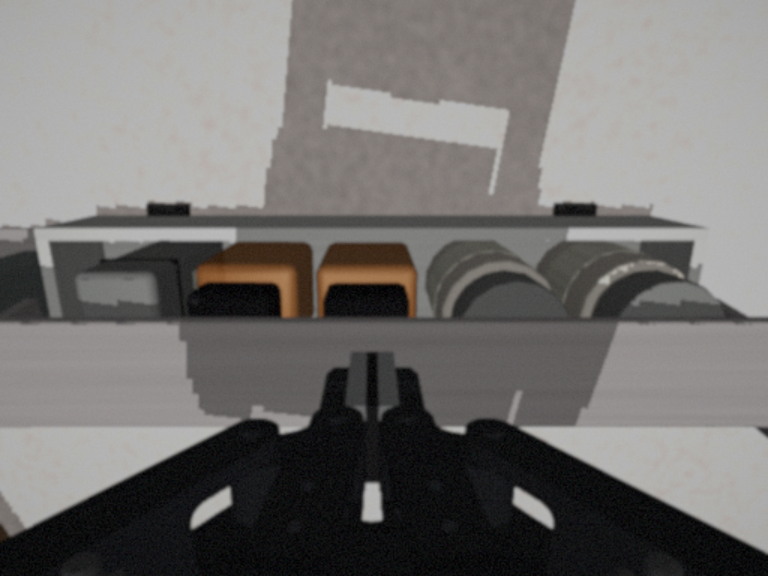

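The bar has swung over and is nearly down, with the samples undisturbed. Now press straight down in small steps until the stop is felt.

```bash
python3 - <<'E'
from bar import *
x,_=corner(.0)
base=np.zeros(3)
for phi in (.05,0,):
    x,z=corner(phi); r.move_linear(tp(x,yb,z),vel=.04);print(z,np.round(r.current_tool_pos()[2],4),np.round(r.current_contact_force(),1))
for dz in (.001,.002,.003,.004,.005):
    r.move_linear(tp(x,yb,.117-dz),vel=.03);f=r.current_contact_force();print(dz,np.round(r.current_tool_pos()[2],4),np.round(f,1))
    if f[2]>22: break
r.move_linear(tp(x,yb,.2),vel=.2)
r.move_to(tp(0.0,.03,.28),down(th0+np.pi/2))
im=snap("wrist","b2")
W=cloud(im).reshape(-1,3);l=np.stack([(W[:,:2]-C)@ex,(W[:,:2]-C)@ey,W[:,2]],1)
for x0 in np.arange(-.02,.03,.01):
    b=l[(abs(l[:,1])<.1)&(l[:,0]>x0)&(l[:,0]<x0+.01)&(l[:,2]>.085)&(l[:,2]<.12)];print(x0.round(2),len(b),np.percentile(b[:,2],[10,50,90]).round(4) if len(b)>9 else "")
print(r.current_t())
E
```

```text
0.1190366381291168 0.1191 [-8.  -1.3 12. ]
0.11699999999999999 0.1172 [-11.1  -1.3  15.5]
0.001 0.1168 [-16.   -3.3  24. ]
-0.02 1486 [0.0912 0.0941 0.0952]
-0.01 2068 [0.0934 0.0943 0.0952]
0.0 2053 [0.0935 0.0944 0.0952]
0.01 2027 [0.0935 0.0943 0.0952]
0.02 813 [0.0934 0.0943 0.0953]
51.925
```

View pics/b2.png

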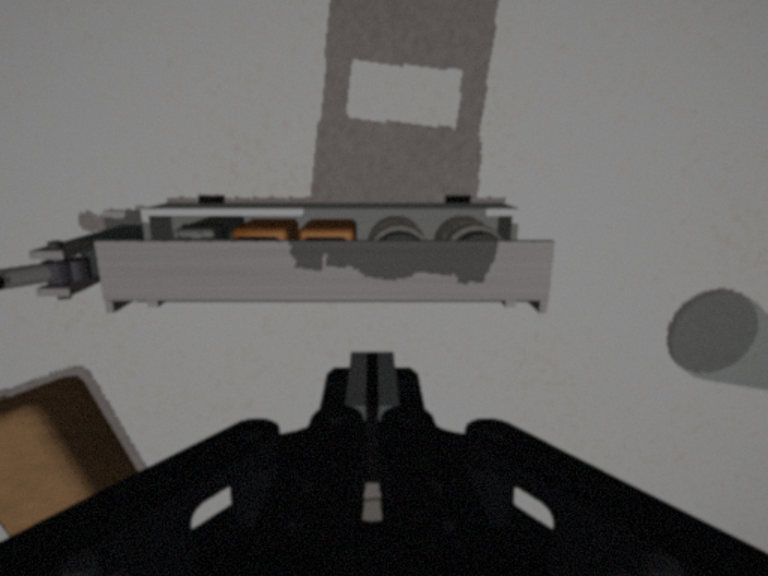

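The bar's upper face measures 94.3 mm over its full width, so it is level and fully down. Now the lever: push the knob from the -y side along its arc.

```bash
python3 - <<'E'
from act import *
a=th0; xk=.002
r.move_to(tp(xk,-.12,.30),down(a))
r.move_to(tp(xk,-.242,.30),down(a))
im=snap("wrist","l0")
print(np.round(r.current_q(),2))
r.move_linear(tp(xk,-.242,.175),vel=.15)
base=r.current_contact_force()
for t in np.arange(0,1.46,.1):
    g=np.radians(50)+t
    y=-.163-.072*np.cos(g)-.009-.011; z=.108+.072*np.sin(g)-.012+.022
    r.move_linear(tp(xk,y,z),vel=.08)
    f=r.current_contact_force()-base;print(round(t,2),"Fy %.1f"%(f[:2]@ey),np.round(f,1))
    if np.linalg.norm(f)>30: print("STOP");break
r.sleep(.3)
snap("side","l1d");snap("scene","l1s");print(r.current_t())
d=cv2.imread("pics/l1d.png")[180:400,350:570];s=cv2.imread("pics/l1s.png")[280:440,280:560]
cv2.imwrite("pics/l1c.png",np.hstack([cv2.resize(s,(490,280)),cv2.resize(d,(280,280))]))
E
```

```text
[-0.37  0.5   1.31  0.    1.33 -0.51]
0.0 Fy -4.0 [ 0.7 -4.   1.6]
0.1 Fy -7.1 [-0.  -7.2  3.6]
0.2 Fy -7.3 [ 0.6 -7.3  6.5]
0.3 Fy -5.8 [ 0.3 -5.9  5.6]
0.4 Fy -5.2 [ 0.3 -5.2  3.6]
0.5 Fy -3.5 [ 0.1 -3.5  4. ]
0.6 Fy -3.6 [-0.4 -3.6  1.2]
0.7 Fy -1.5 [-0.7 -1.6  1.6]
0.8 Fy -0.2 [ 0.  -0.2  1.6]
0.9 Fy -0.4 [ 0.5 -0.4  0.7]
1.0 Fy -0.5 [ 0.2 -0.5  0.3]
1.1 Fy -0.7 [-0.4 -0.8 -0. ]
1.2 Fy -0.4 [-0.7 -0.5 -0.1]
1.3 Fy 0.1 [-0.4  0.   1. ]
1.4 Fy -0.1 [ 0.6 -0.1  0. ]
58.9333
```

View pics/l1c.png

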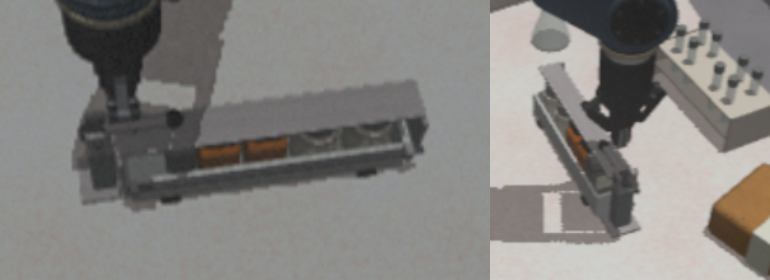

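The knob at (175,118) in the scene crop now lies flat on the bar, pointing +y. I'll retreat and verify from above.

```bash
python3 - <<'E'
from act import *
p=r.current_tool_pos();r.move_linear((p[0],p[1],.30),vel=.15)
r.move_to(tp(-.07,.02,.30),down(th0+np.pi/2))
im=snap("wrist","f1")
W=cloud(im).reshape(-1,3);l=np.stack([(W[:,:2]-C)@ex,(W[:,:2]-C)@ey,W[:,2]],1)
for y0 in (-.16,-.14,-.12,-.10):
    b=l[(l[:,1]>y0)&(l[:,1]<y0+.02)&(abs(l[:,0]-.002)<.012)&(l[:,2]>.08)];print(y0,len(b),np.percentile(b[:,2],[50,95,99]).round(4) if len(b) else "")
for x0 in (-.015,0,.013):
    b=l[(abs(l[:,1]-.03)<.09)&(l[:,0]>x0)&(l[:,0]<x0+.01)&(l[:,2]>.085)&(l[:,2]<.12)];print(x0,np.median(b[:,2]).round(4))
r.move_to((.40,.05,.30),down(th0+np.pi/2));snap("wrist","f2");snap("scene","f2s");snap("side","f2d")
print(r.current_t(),r.current_contact_force())
A=load("f2s");B=load("scene0")
for nm,u,v in (("petri",195,310),("wash",170,352),("flask",650,400)):
    u,v=int(u*.64),int(v*.64);print(nm,cv2.absdiff(A["pixels"][v-22:v+22,u-22:u+22],B["pixels"][v-22:v+22,u-22:u+22]).mean())
E
```

```text
-0.16 525 [0.111  0.1171 0.118 ]
-0.14 375 [0.1091 0.1136 0.1141]
-0.12 384 [0.109  0.1136 0.1141]
-0.1 464 [0.1086 0.1159 0.1166]
-0.015 0.0945
0 0.0945
0.013 0.0945
61.875 [-0.11256801  0.09783127  0.25692037]
petri 2.148932506887052
wash 2.284607438016529
flask 2.2300275482093666
```

View pics/f1.png

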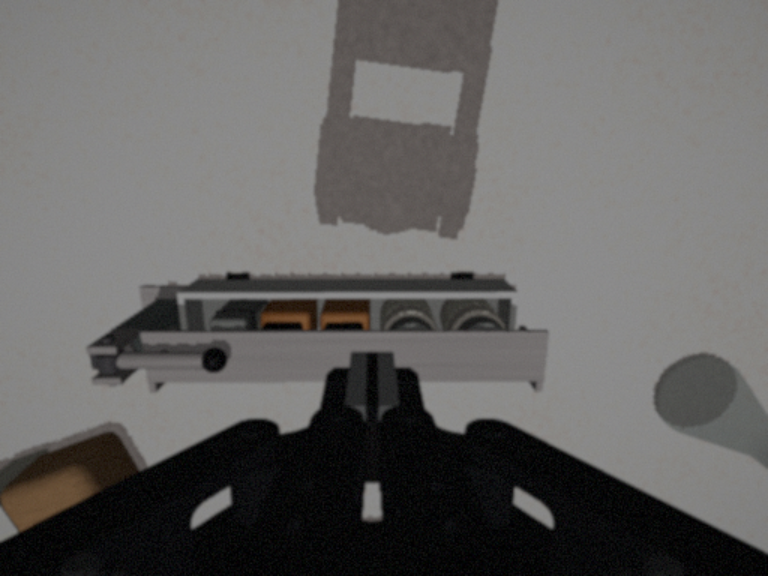

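View pics/f2s.png

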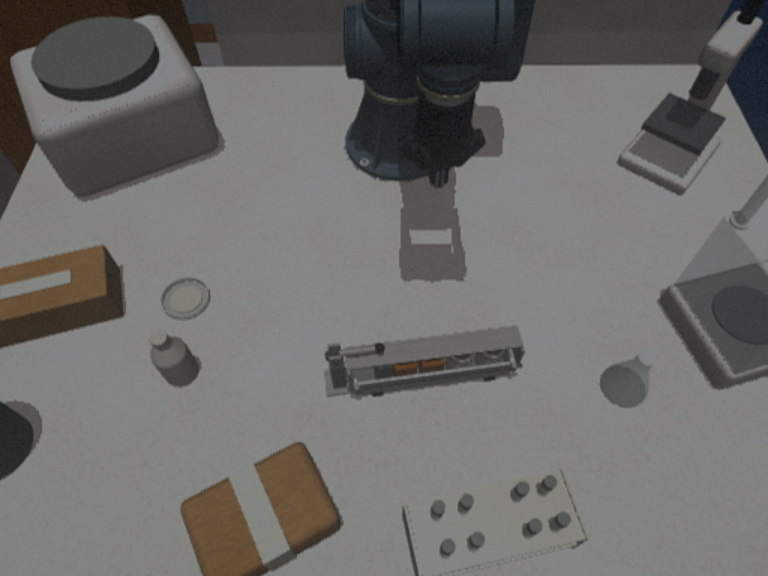

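View pics/f2.png

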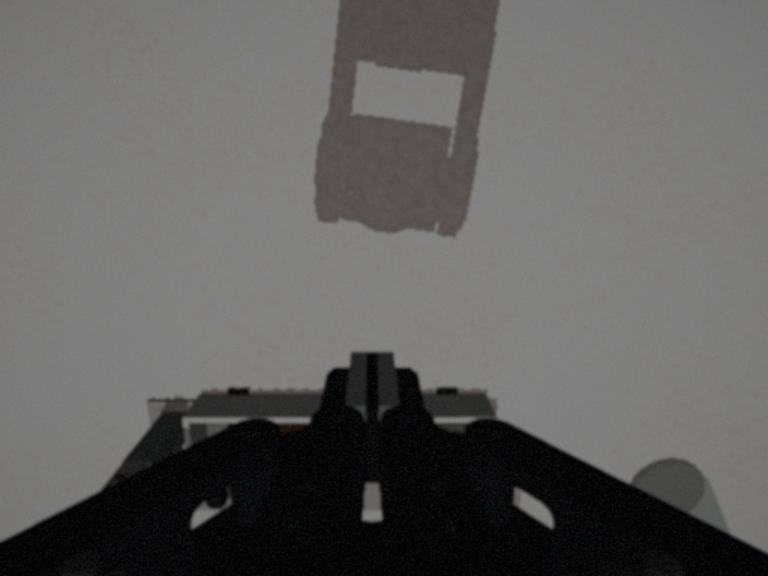

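The lever lies level (rod top at 114 mm along its length), the bar is level, all samples are in the row, the bystanders have not moved and the arm is clear. Handing in.

```bash
python3 - <<'E'
from cell import r
r.hand_in();print(r.current_t())
E
```

```text
the job is handed in; nothing more can be done
the job is handed in; nothing more can be done
```

I stood all five samples present (two jars, two bottles and the slide box; no third jar was visible) upright in one row on the tray floor. Then I swung the bar down and flipped the cam lever over until it snapped flat. The job was handed in at about 62 s of the 210 s allowed; `r.hand_in()` gives no verdict.

**Last checks:**
- **Samples:** the tops measured 84 mm, within about 1 mm of the expected 85 mm. They sat within about 1–2 mm of the tray's centre line before the bar closed. Afterwards they still showed in line under the bar, but I did not measure them again.
- **Bar:** its upper face measured 94.5 mm across its whole width, so it is level and fully down.
- **Lever:** the rod's top measured 114 mm along its length, so it lies level on top of the bar.
- **Bystanders:** the Petri dish, flask and wash bottle looked the same in the scene image as at the start.
- **Arm:** it was clear of everything, with about 0.3 N on the wrist.

**Disagreements:**
- **Tray angle:** my first fit of the tray's angle was biased (0.116 rad), and direct line fits gave 0.136 rad, which I used.
- **Camera offset:** the fixed cameras and the wrist camera differed by 2–4 mm, so I relied on the wrist views for placing.

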